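Hang the workshop pail on its stand

TASK

Hang up the small steel pail that has the swing bail, to clear the bench: leaving the pail standing on the bench, first raise its flat-lying bail until it stands upright, then lift the pail by the bail and hook the bail over both prongs of the wooden stand. Leave the pail hanging there, upright, still and let go.

Things in the scene. Friction and masses are not known exactly. Their poses are not given: they have to be found in the camera images.
- pail: Open steel pail standing loose on the bench: 90 mm high, 100 mm across the rim, 92 mm at the foot, 0.35 to 0.6 kg. Origin at the centre of its underside, z up. Its bail hinges about a line along the pail's y axis, 75 mm above the origin, and at the start lies flat towards the pail's -x. A similar steel tub without a bail, a bowl and a pebble are bystanders.
- bail (a joint): Bail angle about the pail's y axis: 0 = flat and level towards the pail's -x, 1.571 = upright, 3.14 = flat on the other side. Swings almost freely; falls back if let go before upright. Two thin wire arms 105 mm long, 58 mm either side of the middle, joined at their ends by a wire carrying a round wooden grip, 10 mm thick, 108 mm long, that turns easily on the wire.
- bail_grip (a point): Middle of the bail's wooden grip, on its centreline; y axis along the grip. 105 mm from the hinge line: 75 mm above the bench with the bail flat, and then 50 mm clear of the pail's wall; 180 mm above the pail's underside with the bail upright.
- hook_seat (a point): Where the middle of the grip comes to rest, 244 mm above the bench, midway between the stand's two iron prongs. z up; the prongs point to its -x; the grip lies along y, either way round. Prongs 8 mm thick, 32 mm either side (56 mm free between). Each has a flat seat 28 mm long, then rises to a tip 40 mm out in -x, 23 mm above this point; behind the seat it slopes up gently to the post.
- stand: Fixed dark wooden stand; origin on the bench straight below the hook seat, axes as the seat's. Foot 210 x 150 mm, 20 mm thick. A 45 mm wide post rises at +x, its face 85 mm behind the seat; a 100 mm wide cross bar there carries the prongs, its top 266 mm above the bench.

How it is judged:
By the outcome, as a careful person would: the job done as asked, in the order asked, and still so for the second after the job is handed in, with the robot touching nothing.
It also fails if it takes over 67 s, if anything falls off the work surface, if the arm or the gripper's body presses on something with over 40 N, if the wrist force passes 120 N, or if a joint passes its speed limit or range.

ROBOT

A 7-joint arm with a two-finger parallel gripper is mounted at the origin on the work surface. World frame = base frame: x ahead of the robot, y to its left, z up, the work surface at z = 0. Lengths are in m, angles in rad, forces in N, time in s.
With the tool pointing down it reaches from about 0.4 to 0.85 m from the base axis. Payload 10.4 kg.
Tool frame: the origin (TCP) lies on the centre line of the jaws, within the pads' length; the fingertips stand 22 mm ahead of it and the grasp point (between the pads) lies 3 mm ahead of it; z points along the fingers, y is the line along which they close (so a half turn about z gives the same grasp; the last joint's range is limited). The gripper opens to 87 mm and grips with 3 to 60 N. Pads are 19 mm wide; open, the fingers measure 117 mm over their backs; the gripper's body (75 mm by 190 mm) begins 51 mm behind the grasp point.
Start: joints at [1.234, 0.332, -0.065, 1.46, 0.022, 1.35, -0.088], TCP at [0.193, -0.594, 0.245] pointing down, gripper open.
Joint ranges: [-2.6, 2.6], [-0.5, 2.12], [-1.47, 1.34], [0.16, 2.42], [-1.27, 4.41], [0.06, 2.06], [-2.6, 2.6]. Speed limits (rad/s): [2.22, 2.22, 2.79, 2.79, 3.14, 3.14, 3.14].

INTERFACE

Orientations are given as a unit quaternion [x, y, z, w].
In Python, from bench import r, imaging, job, read_state gives the robot as it stands (r), with the cameras (imaging), the job (job) and the readings as plain functions.
- The arm moves only by the shell command python3 jog.py 'ROWS' [FORCE]. ROWS is a JSON list that holds a single list of rows (three levels of brackets), with 1 to 12 rows, each of 5 numbers: dx, dy, dz in m, then a turn about the tool's z in rad, then the finger opening in m; each row is the pose to reach, as a shift and turn from the pose commanded when the command began, along the tool's axes at that moment; what a row does not reach only later rows make up. A row lasts 1/10 s, in which the tool goes at most 0.05 m and 0.15 rad, less where a joint would pass 70% of its speed; a pose out of reach is approached as far as the arm can. The fingers move at their own pace and stop on an object; FORCE is the grip in N (left out, the last holds). Time passes only in rows, so rows that do not move let the fingers close. It prints the time, the measured TCP pose, the force, the opening and the grip force at its end. Input that does not fit is refused with a message, and nothing moves.
- read_state(): the state, without advancing time (a new reading comes with each control period).
- imaging.camera(name): name is "side" or "top" or "wrist"; returns a dict with "img" (400x640x3 uint8, red, green, blue), "fx", "fy", "cx", "cy" (pixels), "pose" (4x4, takes a point from camera to world coordinates). Camera axes: x right, y down, z forward; pixel columns grow to the right and rows downward; lengths in m; the calibration is good to about 2 mm. A picture is of the moment at which its call begins. There is no depth.
- job.close_job(): hands the job in; it is judged then, once.
The state is a dict: "time": time; "joint_positions": joint angles; "joint_vel": joint speeds; "joint_torque": joint torques, N m; "ee_pos": TCP position; "eef_rot": TCP orientation; "ft_force": force on the tool from outside, world axes, zero at the start; "torque": the same for the moment, N m; "width": finger opening in m; "grip_force": force on a finger pad.
Only numpy, scipy, OpenCV 4.12 (cv2) and the standard library are available. Lean on these libraries where they do the work, as an engineer would, in place of code of your own. Each camera call takes 0.05 s, during which the arm holds its last target. There are 200 camera calls.

## Working session

There is one attempt and no reset: what is moved stays moved. The work goes in short steps, Python scripts to look and compute and a shell command to move; the robot and the scene stay as the last step left them, time stands still between calls to the robot, and variables do not carry over. Pictures are saved under pics/ and viewed, at most 10 in all, crops included, and the job is handed in when it is done.

```bash
mkdir -p pics; ls; python3 - <<'E'
from bench import r, imaging, job, read_state
import cv2, numpy as np
s=read_state(); print(s)
for n in("side","top"):
    c=imaging.camera(n); cv2.imwrite(f"pics/{n}0.png",c["img"][:,:,::-1]); np.savez(f"pics/{n}0.npz",**c); print(n,c["fx"],c["fy"],c["cx"],c["cy"],np.round(c["pose"],3).tolist())
E
```

```text
bench.py
jog.py
pics
{'time': 0.0, 'joint_positions': array([ 1.23442833,  0.33288384, -0.06467028,  1.46094005,  0.02161424,
        1.34992105, -0.08851305]), 'joint_vel': array([ 0.00205332, -0.00123942,  0.0001721 ,  0.00039418,  0.00026898,
       -0.00104785, -0.00050951]), 'joint_torque': array([ 3.48436342e-04, -6.23251677e+01,  2.51837861e-02, -3.89902925e+01,
       -6.11083279e-02,  3.94601596e-02,  1.74760989e-04]), 'ee_pos': array([ 0.19276501, -0.59414937,  0.243747  ]), 'eef_rot': array([ 9.87719996e-01,  1.56232770e-01, -1.58927193e-04, -7.10745793e-04]), 'ft_force': array([0.53929439, 0.32008365, 0.17518501]), 'torque': array([ 0.03307037, -0.01734645,  0.02965874]), 'grip_force': 0.0, 'width': 0.08681566347265895}
side 383.08802951933495 383.08802951933495 315.70412076170834 200.40140666304174 [[-0.825, -0.437, 0.359, 0.231], [-0.566, 0.649, -0.509, 0.423], [-0.01, -0.623, -0.782, 0.784], [0.0, 0.0, 0.0, 1.0]]
top 389.3093945782317 389.3093945782317 319.56106638745206 201.55272285737723 [[0.015, -0.997, 0.075, 0.479], [-0.999, -0.017, -0.029, 0.025], [0.03, -0.075, -0.997, 0.926], [0.0, 0.0, 0.0, 1.0]]
```

View pics/side0.png

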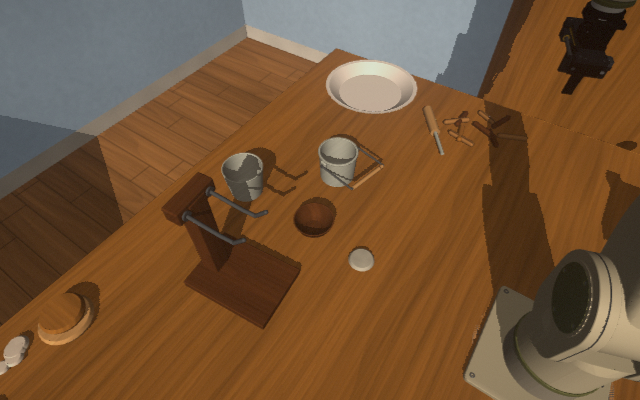

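View pics/top0.png

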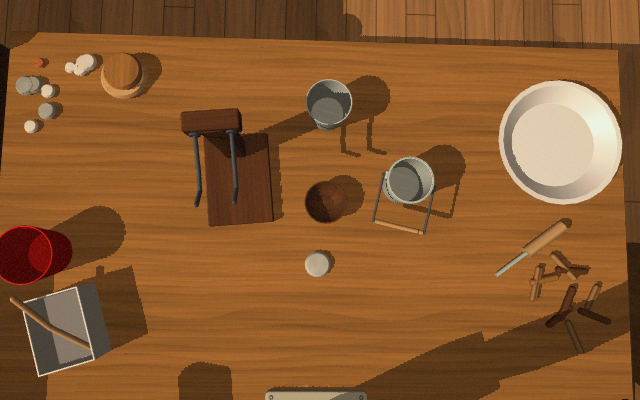

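The side view shows the pail at (338,160), its grip at (367,176), the tub at (243,175) and the stand's prong tips at (265,213) and (242,240). The top view shows the pail at (410,180), the grip from (375,222) to (424,233), and prong tips at (198,205) and (235,202). I'll zoom in for precise picks.

```bash
python3 - <<'E'
import cv2, numpy as np
t=cv2.imread("pics/top0.png"); s=cv2.imread("pics/side0.png")
def crop(im,x,y,w,h,k,W,H):
    c=cv2.resize(im[y:y+h,x:x+w],None,fx=k,fy=k,interpolation=cv2.INTER_CUBIC)
    for i in range(0,w,10):
        cv2.line(c,(i*k,0),(i*k,6 if i%50 else 14),(0,255,255),1)
    for j in range(0,h,10):
        cv2.line(c,(0,j*k),(6 if j%50 else 14,j*k),(0,255,255),1)
    return c
a=crop(t,360,145,100,100,4,0,0); b=crop(t,170,100,100,50+75-25,4,0,0)
c=crop(s,310,130,100,50,4,0,0); d=crop(s,170,170,100,100,4,0,0)
c=crop(s,300,120,100,75,4,0,0); d=crop(s,170,170,100,75,4,0,0)
a=crop(t,360,150,100,75+15,4,0,0)[:300*1+60]; 
a=crop(t,360,165,100,75,4,0,0); b=crop(t,165,135,100,75,4,0,0)
cv2.imwrite("pics/z0.png",np.vstack([np.hstack([a,b]),np.hstack([c,d])]))
E
```

```text
(no output)
```

View pics/z0.png

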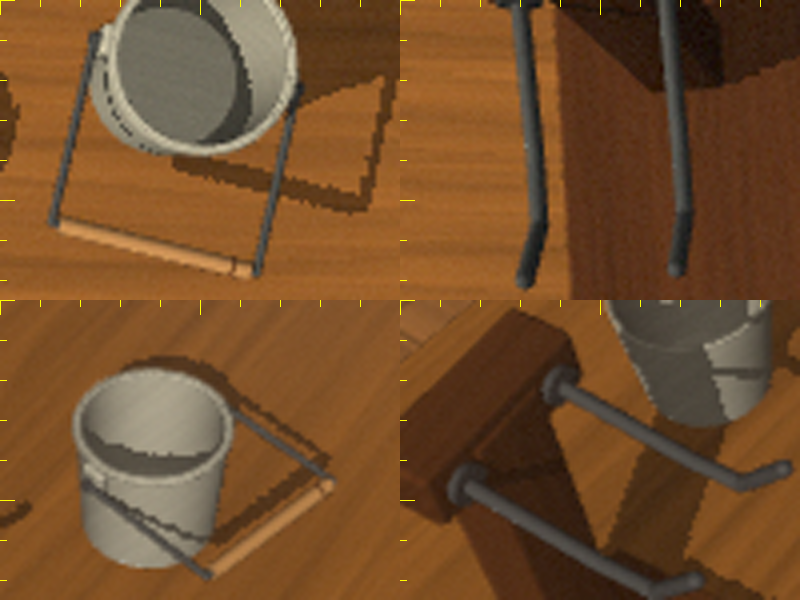

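The zoom gives these pixel positions:

| Feature | Top view | Side view |
|---|---|---|
| Bail corners | (373.5,220.5), (424,232.8) | (352.5,188.8), (382.8,166) |
| Hinges | (383.8,174.5), (434.2,188) | (322,166), (359,148.5) |
| Prong tips | (196,206), (234,203) | (244.5,239.5), (266.8,211.8) |
| Prong bends | (200.2,190.5), (236,188) | (233.8,242.8), (255.5,216) |

Next I'll triangulate them.

```bash
cat > h.py <<'E'
import numpy as np, cv2
from scipy.spatial.transform import Rotation as R
def ray(c,p):
    d=np.array([(p[0]-c["cx"])/c["fx"],(p[1]-c["cy"])/c["fy"],1.]); P=np.array(c["pose"]); d=P[:3,:3]@d
    return P[:3,3],d/np.linalg.norm(d)
def plane(c,p,z):
    o,d=ray(c,p); return o+d*(z-o[2])/d[2]
def tri(c1,p1,c2,p2):
    (o1,d1),(o2,d2)=ray(c1,p1),ray(c2,p2)
    k=np.linalg.lstsq(np.c_[d1,-d2],o2-o1,rcond=None)[0]
    a,b=o1+k[0]*d1,o2+k[1]*d2; return (a+b)/2,np.linalg.norm(a-b)
def load(n): 
    d=np.load(n); return {k:(d[k] if d[k].ndim else float(d[k])) for k in d.files}
E
python3 - <<'E'
from h import *
t,s=load("pics/top0.npz"),load("pics/side0.npz")
Z={}
for n,a,b,z in [("c+",(373.5,220.5),(352.5,188.75),.075),("c-",(424,232.75),(382.75,166),.075),("h+",(383.75,174.5),(322,166),.075),("h-",(434.25,188),(359,148.5),.075),
 ("tip+",(196,206),(244.5,239.5),.267),("tip-",(234,203),(266.75,211.75),.267),("b+",(200.25,190.5),(233.75,242.75),.239),("b-",(236,188),(255.5,216),.239)]:
    x,e=tri(t,a,s,b); print(n,x.round(4),round(e,4),"top@z",plane(t,a,z).round(4),"side@z",plane(s,b,z).round(4))
E
```

```text
c+ [ 0.5038 -0.1193  0.0725] 0.0009 top@z [ 0.5041 -0.1187  0.075 ] side@z [ 0.5025 -0.1177  0.075 ]
c- [ 0.4795 -0.2318  0.0687] 0.0013 top@z [ 0.4789 -0.2303  0.075 ] side@z [ 0.4778 -0.2256  0.075 ]
h+ [ 0.6068 -0.1412  0.073 ] 0.0007 top@z [ 0.6062 -0.141   0.075 ] side@z [ 0.6061 -0.1395  0.075 ]
h- [ 0.5754 -0.2639  0.0537] 0.0124 top@z [ 0.5782 -0.2537  0.075 ] side@z [ 0.5603 -0.2471  0.075 ]
tip+ [0.5187 0.2148 0.2634] 0.001 top@z [0.5181 0.2134 0.267 ] side@z [0.5171 0.2164 0.267 ]
tip- [0.5247 0.151  0.263 ] 0.0004 top@z [0.5242 0.1502 0.267 ] side@z [0.5226 0.1532 0.267 ]
b+ [0.5479 0.2173 0.231 ] 0.0 top@z [0.5471 0.2151 0.239 ] side@z [0.5433 0.2203 0.239 ]
b- [0.5532 0.1539 0.2322] 0.0005 top@z [0.5527 0.1528 0.239 ] side@z [0.549  0.1571 0.239 ]
```

The measurements fit the given sizes: the grip is 114 mm long at z≈0.075, and the prongs are 64 mm apart. The grip middle is (0.491,-0.174), with pail yaw -0.222. The seat is about (0.562,0.186), with stand yaw 0.094. I'll move above the grip with the fingers part-closed.

```bash
cat >> h.py <<'E'
def to(p,yaw=None):
    "print shift (tool axes) and turn from here to TCP target p with tool y at world yaw"
    from bench import r, imaging, job, read_state
    s=read_state(); M=R.from_quat(s["eef_rot"]).as_matrix()
    y=np.arctan2(M[1,1],M[0,1]); t=0 if yaw is None else -(yaw-y)
    print("t",round(s["time"],2),"ee",s["ee_pos"].round(4),"yaw",round(y,3),"F",s["ft_force"].round(2),"w",round(s["width"],4),"| shift",(M.T@(np.array(p)-s["ee_pos"])).round(4),"turn",round(t,3))
E
python3 -c "
from h import *
to([.491,-.174,.20],-.222)"
python3 jog.py '[[[0.035, -0.026, 0, -0.09, 0.04], [0.075, -0.056, 0, -0.19, 0.04], [0.115, -0.086, 0, -0.29, 0.04], [0.155, -0.115, 0, -0.39, 0.04], [0.195, -0.145, 0.005, -0.49, 0.04], [0.235, -0.175, 0.01, -0.59, 0.04], [0.275, -0.205, 0.015, -0.69, 0.04], [0.315, -0.234, 0.02, -0.79, 0.04], [0.35, -0.26, 0.03, -0.88, 0.04], [0.38, -0.283, 0.035, -0.96, 0.04], [0.40, -0.298, 0.04, -1.01, 0.04], [0.413, -0.307, 0.044, -1.035, 0.04]]]'
python3 jog.py '[[[0, 0, 0, 0, 0.04], [0, 0, 0, 0, 0.04]]]'
python3 - <<'E'
from h import *
to([.491,-.174,.078],-.222)
from bench import r, imaging, job, read_state
c=imaging.camera("wrist"); cv2.imwrite("pics/w1.png",c["img"][:,:,::-1]); np.savez("pics/w1.npz",**c)
E
```

```text
time: 1.3
ee_pos: [0.4918, -0.1728, 0.2001]
eef_rot: [0.78, 0.626, 0.0, -0.0]
ft_force: [-0.4, -0.5, -0.6]
width: 0.04
grip_force: 0.0
time: 1.5
ee_pos: [0.4905, -0.1761, 0.2004]
eef_rot: [0.782, 0.624, -0.0, -0.0]
ft_force: [-0.1, -0.4, 0.2]
width: 0.04
grip_force: 0.0
t 1.5 ee [ 0.4905 -0.1761  0.2004] yaw -0.224 F [-0.09 -0.4   0.18] w 0.04 | shift [2.200e-03 1.000e-04 1.224e-01] turn -0.002
```

View pics/w1.png

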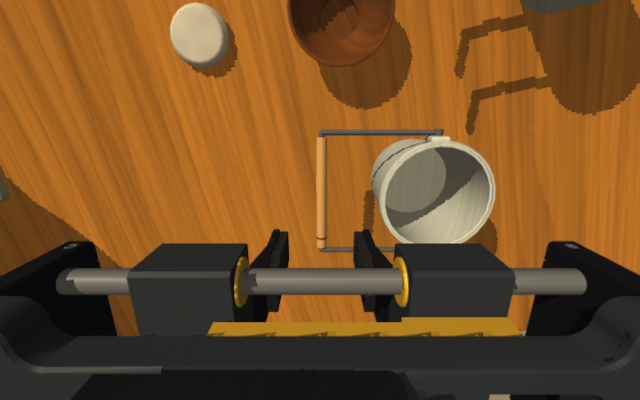

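The wrist view shows the grip as a vertical line at col 321.5, with bail corners at (321.5,132) and (321.5,250), centred between the fingers (cols 288–355). I'll cross-check this against the calibration.

```bash
python3 - <<'E'
from h import *
c=load("pics/w1.npz")
a,b=plane(c,(321,132),.075),plane(c,(322,250),.075); g=(a+b)/2
print(a,b,np.linalg.norm(a-b),g, np.arctan2(*( (a-b)[[1,0]]))-np.pi/2)
for q in((443,132),): print(plane(c,q,.075))
to([g[0],g[1],.079],-.222)
E
```

```text
[ 0.50457531 -0.11627127  0.075     ] [ 0.47967172 -0.23057621  0.075     ] 0.11698635940908078 [ 0.49212351 -0.17342374  0.075     ] -0.21451748858123576
[ 0.61130652 -0.14052379  0.075     ]
t 1.55 ee [ 0.4903 -0.1766  0.2005] yaw -0.225 F [-0.25  0.35 -0.02] w 0.0401 | shift [0.0036 0.0011 0.1215] turn -0.003
```

The wrist estimate agrees within 1 mm. I'll descend and close gently at 3 N, so the grip slips in the pads before the pail could lift.

```bash
python3 jog.py '[[[0.003, 0.001, 0.03, 0, 0.04], [0.003, 0.001, 0.07, 0, 0.04], [0.003, 0.001, 0.1, 0, 0.04], [0.003, 0.001, 0.115, 0, 0.04], [0.003, 0.001, 0.1215, 0, 0.04], [0.003, 0.001, 0.1215, 0, 0.02], [0.003, 0.001, 0.1215, 0, 0.005], [0.003, 0.001, 0.1215, 0, 0.005], [0.003, 0.001, 0.1215, 0, 0.005], [0.003, 0.001, 0.1215, 0, 0.005], [0.003, 0.001, 0.1215, 0, 0.005]]]' 3
python3 -c "
from h import *
to([.594,-.1965,.183],-.222)"
```

```text
time: 2.65
ee_pos: [0.4926, -0.1724, 0.0794]
eef_rot: [0.781, 0.624, -0.0, 0.0]
ft_force: [-2.7, -0.1, 4.6]
width: 0.0096
grip_force: 3.0
t 2.65 ee [ 0.4926 -0.1724  0.0794] yaw -0.222 F [-2.72 -0.1   4.6 ] w 0.0096 | shift [-0.0013  0.1042 -0.1035] turn -0.0
```

```bash
python3 jog.py '[[[0, 0.0002, -0.007, 0, 0.005], [0, 0.001, -0.0136, 0, 0.005], [0, 0.002, -0.02, 0, 0.005], [0, 0.0035, -0.027, 0, 0.005], [0, 0.0055, -0.0335, 0, 0.005], [0, 0.008, -0.04, 0, 0.005], [0, 0.0108, -0.0464, 0, 0.005], [0, 0.014, -0.0522, 0, 0.005], [0, 0.0175, -0.058, 0, 0.005], [0, 0.0215, -0.0635, 0, 0.005], [0, 0.026, -0.069, 0, 0.005], [0, 0.031, -0.0742, 0, 0.005]]]' 
python3 - <<'E'
from h import *
from bench import r, imaging, job, read_state
to([.594,-.1965,.183],-.222)
for n in ("side","top"):
    c=imaging.camera(n); cv2.imwrite(f"pics/{n}2.png",c["img"][:,:,::-1])
a=cv2.imread("pics/side2.png")[90:240,270:470]; b=cv2.imread("pics/top2.png")[120:270,330:530]
cv2.imwrite("pics/z2.png",cv2.resize(np.hstack([a,b]),None,fx=2,fy=2))
E
```

```text
time: 3.85
ee_pos: [0.5233, -0.1792, 0.1538]
eef_rot: [0.781, 0.624, -0.0, 0.0]
ft_force: [-3.1, 0.8, 2.7]
width: 0.01
grip_force: 3.0
t 3.85 ee [ 0.5233 -0.1792  0.1538] yaw -0.222 F [-3.06  0.77  2.7 ] w 0.01 | shift [-0.0013  0.0728 -0.0292] turn -0.0
```

View pics/z2.png

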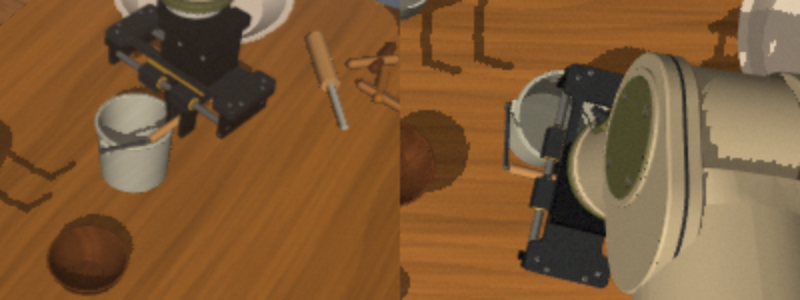

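The bail is at about 45° and the pail is still standing on the bench. Next is the second half of the arc.

```bash
python3 jog.py '[[[0, 0.005, -0.0055, 0, 0.005], [0, 0.01, -0.0103, 0, 0.005], [0, 0.016, -0.0145, 0, 0.005], [0, 0.0222, -0.0183, 0, 0.005], [0, 0.0285, -0.0217, 0, 0.005], [0, 0.035, -0.0246, 0, 0.005], [0, 0.0415, -0.027, 0, 0.005], [0, 0.048, -0.0289, 0, 0.005], [0, 0.0545, -0.0303, 0, 0.005], [0, 0.061, -0.0312, 0, 0.005], [0, 0.068, -0.0317, 0, 0.005], [0, 0.074, -0.0318, 0, 0.005]]]' 
python3 - <<'E'
from h import *
from bench import r, imaging, job, read_state
to([.594,-.1965,.183],-.222)
for n in ("side","top"):
    c=imaging.camera(n); cv2.imwrite(f"pics/{n}3.png",c["img"][:,:,::-1]); np.savez(f"pics/{n}3.npz",**c)
a=cv2.imread("pics/side3.png")[90:210,280:380]; b=cv2.imread("pics/top3.png")[130:250,360:460]
cv2.imwrite("pics/z3.png",cv2.resize(np.hstack([a,b]),None,fx=4,fy=4,interpolation=cv2.INTER_CUBIC))
E
```

```text
time: 5.15
ee_pos: [0.5957, -0.1957, 0.1852]
eef_rot: [0.781, 0.624, 0.0, 0.0]
ft_force: [-0.9, -0.7, -0.5]
width: 0.0096
grip_force: 3.0
t 5.15 ee [ 0.5957 -0.1957  0.1852] yaw -0.222 F [-0.88 -0.73 -0.49] w 0.0096 | shift [-0.0012 -0.0015  0.0022] turn -0.0
```

View pics/z3.png

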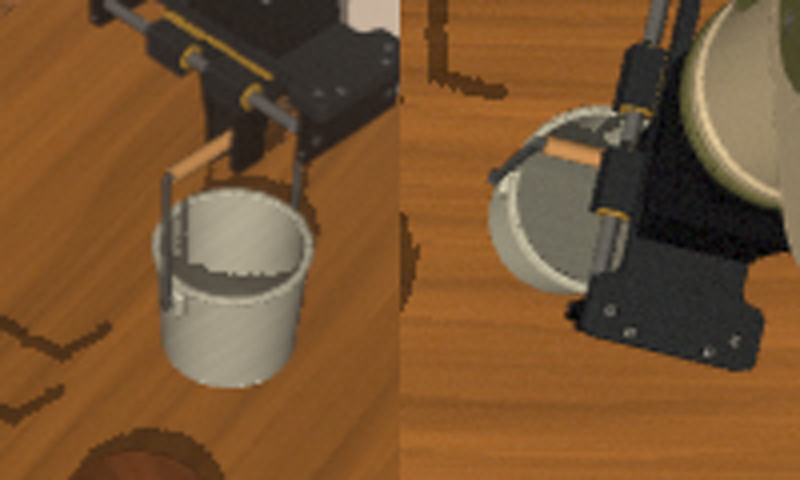

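The bail stands upright above the pail: the corner is at side px (321.2,133.8) and the hinge at (322,165), unchanged from the start, so the pail hasn't moved. I'll check the angle.

```bash
python3 - <<'E'
from h import *
s,t=load("pics/side3.npz"),load("pics/top3.npz")
g=plane(s,(321.25,133.75),.18); h=plane(s,(322,165.5),.075); print(g,h)
print(tri(s,(321.25,133.75),t,(360+495/4-0+(-100),130+178/4)))
u=np.array([.976,-.218]); d=(g-h)[:2]; print("lean along pail x",d@u, "y",d@np.array([.218,.976]))
E
```

```text
[ 0.60982714 -0.14143077  0.18      ] [ 0.60703238 -0.14091676  0.075     ]
(array([ 0.58784576, -0.11299216,  0.21178246]), np.float64(0.004789239066087451))
lean along pail x 0.002839735347342984 y 0.00010758373115176578
```

The bail is within 1.5° of upright. I'll grip firmly and lift straight up.

```bash
python3 jog.py '[[[0, 0, 0, 0, 0.005], [0, 0, 0, 0, 0.005], [0, 0, 0, 0, 0.005], [0, 0, -0.005, 0, 0.005], [0, 0, -0.015, 0, 0.005], [0, 0, -0.03, 0, 0.005], [0, 0, -0.05, 0, 0.005], [0, 0, -0.07, 0, 0.005], [0, 0, -0.09, 0, 0.005], [0, 0, -0.108, 0, 0.005], [0, 0, -0.118, 0, 0.005], [0, 0, -0.122, 0, 0.005]]]' 40
python3 jog.py '[[[0, 0, 0, 0, 0.005], [0, 0, 0, 0, 0.005], [0, 0, 0, 0, 0.005]]]'
python3 -c "
from h import *
u=np.array([.9956,.0937]); g=np.array([.562,.186])-.12*u; print(g)
to([*g,.305],.094)"
```

```text
time: 6.45
ee_pos: [0.5954, -0.1953, 0.3088]
eef_rot: [0.781, 0.624, 0.001, 0.001]
ft_force: [-0.4, 1.0, -4.2]
width: 0.0087
grip_force: 40.0
time: 6.75
ee_pos: [0.5947, -0.1953, 0.3061]
eef_rot: [0.781, 0.624, -0.0, -0.001]
ft_force: [-0.0, -0.7, -4.6]
width: 0.0086
grip_force: 40.0
[0.442528 0.174756]
t 6.75 ee [ 0.5947 -0.1953  0.3061] yaw -0.222 F [-0.01 -0.68 -4.59] w 0.0086 | shift [ 0.3275 -0.2299  0.0015] turn -0.316
```

The lift force is 4.6 N, so the pail is hanging freely. I'll carry it smoothly to a point 120 mm in front of the seat, turning as it goes.

```bash
python3 jog.py '[[[0.004, -0.003, 0, -0.004, 0.005], [0.012, -0.0085, 0, -0.012, 0.005], [0.025, -0.0175, 0, -0.024, 0.005], [0.04, -0.028, 0, -0.04, 0.005], [0.057, -0.04, 0, -0.055, 0.005], [0.075, -0.0525, 0, -0.072, 0.005], [0.093, -0.065, 0, -0.09, 0.005], [0.111, -0.078, 0, -0.107, 0.005], [0.129, -0.0905, 0, -0.125, 0.005], [0.147, -0.103, 0, -0.142, 0.005], [0.165, -0.116, 0, -0.16, 0.005], [0.183, -0.1285, 0, -0.177, 0.005]]]'
python3 jog.py '[[[0.018, -0.0125, 0, -0.017, 0.005], [0.036, -0.025, 0, -0.034, 0.005], [0.054, -0.038, 0, -0.052, 0.005], [0.072, -0.0505, 0, -0.069, 0.005], [0.09, -0.063, 0, -0.086, 0.005], [0.105, -0.074, 0, -0.101, 0.005], [0.118, -0.083, 0, -0.113, 0.005], [0.129, -0.0905, 0, -0.124, 0.005], [0.137, -0.096, 0, -0.132, 0.005], [0.142, -0.0995, 0, -0.137, 0.005], [0.1445, -0.1015, 0, -0.139, 0.005]]]'
python3 jog.py '[[[0, 0, 0, 0, 0.005], [0, 0, 0, 0, 0.005], [0, 0, 0, 0, 0.005], [0, 0, 0, 0, 0.005], [0, 0, 0, 0, 0.005]]]'
python3 - <<'E'
from h import *
from bench import r, imaging, job, read_state
to([.562,.186,.305],.094)
for n in ("side","top"):
    c=imaging.camera(n); cv2.imwrite(f"pics/{n}4.png",c["img"][:,:,::-1]); np.savez(f"pics/{n}4.npz",**c)
a=cv2.imread("pics/side4.png")[150:300,160:360]; b=cv2.imread("pics/top4.png")[110:260,130:330]
cv2.imwrite("pics/z4.png",cv2.resize(np.vstack([a,b]),None,fx=2,fy=2,interpolation=cv2.INTER_CUBIC))
E
```

```text
time: 7.95
ee_pos: [0.5092, 0.0131, 0.3071]
eef_rot: [0.722, 0.692, -0.0, 0.0]
ft_force: [-0.5, 0.5, -4.0]
width: 0.0087
grip_force: 40.0
time: 9.05
ee_pos: [0.415, 0.1606, 0.307]
eef_rot: [0.673, 0.74, 0.0, 0.0]
ft_force: [1.1, -0.6, -4.1]
width: 0.0088
grip_force: 40.0
time: 9.55
ee_pos: [0.4152, 0.1601, 0.307]
eef_rot: [0.673, 0.739, 0.0, 0.0]
ft_force: [0.2, -0.9, -4.3]
width: 0.0088
grip_force: 40.0
t 9.55 ee [0.4152 0.1601 0.307 ] yaw 0.094 F [ 0.2  -0.95 -4.28] w 0.0088 | shift [0.012  0.1485 0.002 ] turn -0.0
```

View pics/z4.png

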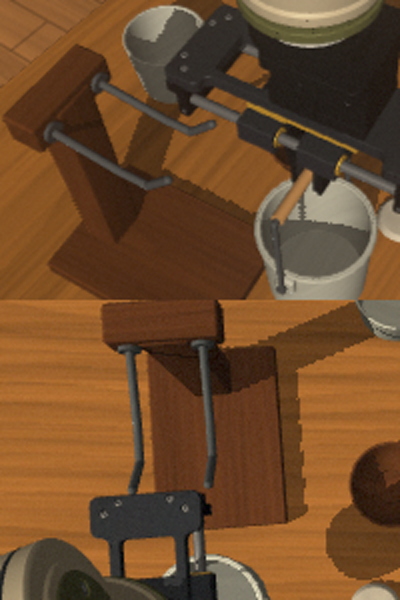

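The pail hangs straight below the fingers, in front of the prongs (tips at side px ≈(267,212) and (244,240)). It is still 12 mm off laterally and clear of everything. I'll correct that and then go forward above the seat.

```bash
python3 jog.py '[[[0.004, 0, 0, 0, 0.005], [0.009, 0.004, 0, 0, 0.005], [0.012, 0.012, 0, 0, 0.005], [0.012, 0.025, 0, 0, 0.005], [0.012, 0.04, 0, 0, 0.005], [0.012, 0.055, 0, 0, 0.005], [0.012, 0.07, 0, 0, 0.005], [0.012, 0.085, 0, 0, 0.005], [0.012, 0.1, 0, 0, 0.005], [0.012, 0.115, 0, 0, 0.005], [0.012, 0.127, 0, 0, 0.005], [0.012, 0.137, 0, 0, 0.005]]]'
python3 jog.py '[[[0, 0.006, 0, 0, 0.005], [0, 0.01, 0, 0, 0.005], [0, 0.0115, 0, 0, 0.005], [0, 0.0115, 0, 0, 0.005], [0, 0.0115, 0, 0, 0.005], [0, 0.0115, 0, 0, 0.005]]]'
python3 - <<'E'
from h import *
from bench import r, imaging, job, read_state
to([.562,.186,.249],.094)
for n in ("side","top"):
    c=imaging.camera(n); cv2.imwrite(f"pics/{n}5.png",c["img"][:,:,::-1]); np.savez(f"pics/{n}5.npz",**c)
a=cv2.imread("pics/side5.png")[140:290,150:350]; b=cv2.imread("pics/top5.png")[100:250,130:330]
cv2.imwrite("pics/z5.png",cv2.resize(np.hstack([a,b]),None,fx=2,fy=2,interpolation=cv2.INTER_CUBIC))
E
```

```text
time: 10.85
ee_pos: [0.5514, 0.1852, 0.3065]
eef_rot: [0.673, 0.739, -0.0, -0.0]
ft_force: [-0.7, 0.8, -3.8]
width: 0.0086
grip_force: 40.0
time: 11.45
ee_pos: [0.5616, 0.1862, 0.3072]
eef_rot: [0.673, 0.74, 0.0, 0.0]
ft_force: [1.4, -0.3, -4.7]
width: 0.0088
grip_force: 40.0
t 11.45 ee [0.5616 0.1862 0.3072] yaw 0.094 F [ 1.4  -0.26 -4.67] w 0.0088 | shift [-0.0002  0.0004  0.0582] turn 0.0
```

View pics/z5.png

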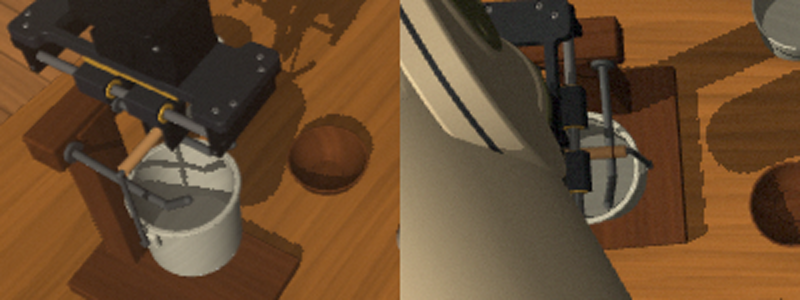

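The bail straddles both prongs with the grip above the seat (grip at side px ≈(223,213)). I'll descend slowly, watching the force.

```bash
python3 jog.py '[[[0, 0, 0.004, 0, 0.005], [0, 0, 0.011, 0, 0.005], [0, 0, 0.02, 0, 0.005], [0, 0, 0.029, 0, 0.005], [0, 0, 0.038, 0, 0.005], [0, 0, 0.045, 0, 0.005], [0, 0, 0.05, 0, 0.005], [0, 0, 0.053, 0, 0.005], [0, 0, 0.055, 0, 0.005], [0, 0, 0.0555, 0, 0.005], [0, 0, 0.0555, 0, 0.005], [0, 0, 0.0555, 0, 0.005]]]'
python3 jog.py '[[[0, 0, 0.0008, 0, 0.005], [0, 0, 0.0015, 0, 0.005], [0, 0, 0.0015, 0, 0.005], [0, 0, 0.0015, 0, 0.005]]]'
```

```text
time: 12.75
ee_pos: [0.5619, 0.1863, 0.2518]
eef_rot: [0.673, 0.74, 0.0, 0.0]
ft_force: [-0.4, 1.1, -3.7]
width: 0.0085
grip_force: 40.0
time: 13.15
ee_pos: [0.5618, 0.1862, 0.25]
eef_rot: [0.673, 0.74, -0.0, 0.0]
ft_force: [0.8, -0.3, -4.3]
width: 0.0086
grip_force: 40.0
```

```bash
python3 jog.py '[[[0, 0, 0.0005, 0, 0.005], [0, 0, 0.001, 0, 0.005], [0, 0, 0.0015, 0, 0.005], [0, 0, 0.0015, 0, 0.005], [0, 0, 0.0015, 0, 0.005]]]'
python3 jog.py '[[[0, 0, 0.0005, 0, 0.005], [0, 0, 0.001, 0, 0.005], [0, 0, 0.001, 0, 0.005], [0, 0, 0.001, 0, 0.005]]]'
```

```text
time: 13.65
ee_pos: [0.5619, 0.1862, 0.2489]
eef_rot: [0.673, 0.74, 0.0, 0.0]
ft_force: [-0.9, -0.3, 0.9]
width: 0.0085
grip_force: 40.0
time: 14.05
ee_pos: [0.562, 0.1863, 0.2486]
eef_rot: [0.673, 0.74, 0.0, 0.0]
ft_force: [-4.3, -2.6, 6.7]
width: 0.0085
grip_force: 40.0
```

The grip is seated: the load has gone off the arm, with a slight press. I'll ease up 1 mm, then release softly, opening just enough.

```bash
python3 jog.py '[[[0, 0, -0.0005, 0, 0.005], [0, 0, -0.001, 0, 0.005], [0, 0, -0.001, 0, 0.005], [0, 0, -0.001, 0, 0.005]]]'
python3 jog.py '[[[0, 0, 0, 0, 0.005], [0, 0, 0, 0, 0.005], [0, 0, 0, 0, 0.005]]]' 3
python3 jog.py '[[[0, 0, 0, 0, 0.011], [0, 0, 0, 0, 0.012], [0, 0, 0, 0, 0.014], [0, 0, 0, 0, 0.016], [0, 0, 0, 0, 0.018], [0, 0, 0, 0, 0.021], [0, 0, 0, 0, 0.024], [0, 0, 0, 0, 0.028], [0, 0, 0, 0, 0.028], [0, 0, 0, 0, 0.028]]]'
python3 - <<'E'
from h import *
from bench import r, imaging, job, read_state
to([.562,.186,.35],.094)
for n in ("side","wrist"):
    c=imaging.camera(n); cv2.imwrite(f"pics/{n}6.png",c["img"][:,:,::-1]); np.savez(f"pics/{n}6.npz",**c)
a=cv2.imread("pics/side6.png")[140:290,150:350]; b=cv2.imread("pics/wrist6.png")[100:400:2,120:520:2]
cv2.imwrite("pics/z6.png",cv2.resize(np.hstack([a,b]),None,fx=2,fy=2,interpolation=cv2.INTER_CUBIC))
E
```

```text
time: 14.45
ee_pos: [0.5619, 0.1862, 0.2487]
eef_rot: [0.673, 0.74, 0.0, 0.0]
ft_force: [-2.1, -1.4, 2.7]
width: 0.009
grip_force: 40.0
time: 14.75
ee_pos: [0.5622, 0.1863, 0.2487]
eef_rot: [0.673, 0.74, 0.0, 0.0]
ft_force: [1.9, 1.1, 1.9]
width: 0.0095
grip_force: 3.0
time: 15.75
ee_pos: [0.5619, 0.1862, 0.2486]
eef_rot: [0.673, 0.74, -0.0, 0.0]
ft_force: [-0.5, 0.0, -0.2]
width: 0.0275
grip_force: 0.0
t 15.75 ee [0.5619 0.1862 0.2486] yaw 0.094 F [-0.54  0.05 -0.17] w 0.0275 | shift [-2.000e-04  1.000e-04 -1.014e-01] turn 0.0
```

View pics/z6.png

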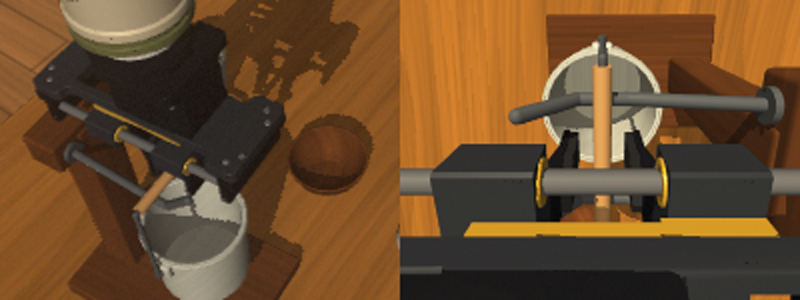

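The grip rests on the prongs just behind the bend (wrist crop: grip col 603, bend col 580). It is free between the open fingers with zero force. I'll retreat straight up.

```bash
python3 jog.py '[[[0, 0, -0.004, 0, 0.028], [0, 0, -0.01, 0, 0.028], [0, 0, -0.018, 0, 0.028], [0, 0, -0.028, 0, 0.028], [0, 0, -0.04, 0, 0.028], [0, 0, -0.055, 0, 0.028], [0, 0, -0.075, 0, 0.028], [0, 0, -0.095, 0, 0.028], [0, 0, -0.115, 0, 0.028], [0, 0, -0.13, 0, 0.028], [0, 0, -0.138, 0, 0.028], [0, 0, -0.14, 0, 0.028]]]'
python3 jog.py '[[[0, -0.02, 0, 0, 0.028], [0, -0.05, 0, 0, 0.028], [0, -0.08, 0, 0, 0.028], [0, -0.11, 0, 0, 0.028], [0, -0.13, 0, 0, 0.028], [0, -0.14, 0, 0, 0.028], [0, -0.14, 0, 0, 0.028], [0, -0.14, 0, 0, 0.028], [0, -0.14, 0, 0, 0.028], [0, -0.14, 0, 0, 0.028], [0, -0.14, 0, 0, 0.028], [0, -0.14, 0, 0, 0.028]]]'
python3 - <<'E'
from h import *
from bench import r, imaging, job, read_state
A=[imaging.camera("side")["img"][:,:,::-1]]
import subprocess
to([.562,.186,.35],.094)
b=imaging.camera("wrist")["img"][:,:,::-1]
cv2.imwrite("pics/z7.png",cv2.resize(np.hstack([A[0][140:290,150:350],b[0:300:2,120:520:2]]),None,fx=2,fy=2,interpolation=cv2.INTER_CUBIC))
cv2.imwrite("pics/s7.png",A[0])
E
```

```text
time: 17.05
ee_pos: [0.562, 0.1865, 0.3898]
eef_rot: [0.673, 0.74, 0.001, 0.0]
ft_force: [-0.3, -0.6, 0.5]
width: 0.0277
grip_force: 0.0
time: 18.25
ee_pos: [0.4226, 0.1731, 0.3884]
eef_rot: [0.673, 0.74, -0.0, -0.0]
ft_force: [-0.5, 0.4, 0.5]
width: 0.028
grip_force: 0.0
t 18.3 ee [0.4226 0.1731 0.3884] yaw 0.094 F [-0.76 -0.38 -0.53] w 0.0281 | shift [-0.0002  0.14    0.0383] turn 0.0
```

View pics/z7.png

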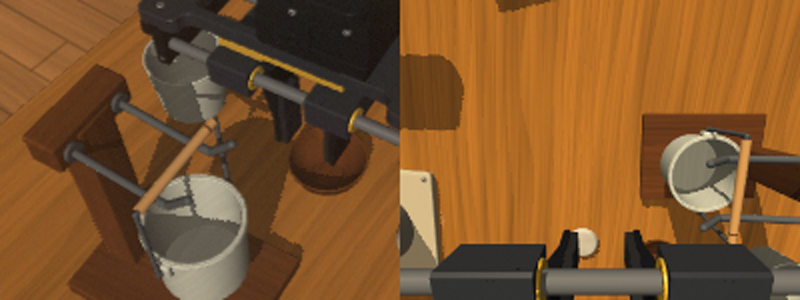

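The pail hangs from both prongs, with the grip crossing both seats and the gripper well clear. I'll let it settle and check that it is still.

```bash
for i in 1 2 3; do python3 jog.py '[[[0, 0, 0, 0, 0.028], [0, 0, 0, 0, 0.028], [0, 0, 0, 0, 0.028], [0, 0, 0, 0, 0.028], [0, 0, 0, 0, 0.028], [0, 0, 0, 0, 0.028], [0, 0, 0, 0, 0.028], [0, 0, 0, 0, 0.028], [0, 0, 0, 0, 0.028], [0, 0, 0, 0, 0.028], [0, 0, 0, 0, 0.028], [0, 0, 0, 0, 0.028]]]' >/dev/null; python3 - <<'E'
from h import *
from bench import r, imaging, job, read_state
p=cv2.imread("pics/s7.png"); D=[]
for k in range(6):
    q=imaging.camera("side")["img"][:,:,::-1].copy(); D.append(round(float(cv2.absdiff(p,q)[220:300,210:280].mean()),2)); p=q
cv2.imwrite("pics/s7.png",p); print(read_state()["time"],D)
E
done
```

```text
19.85 [1.34, 1.34, 1.36, 1.37, 1.37, 1.36]
21.35 [1.34, 1.34, 1.34, 1.35, 1.34, 1.34]
22.85 [1.32, 1.33, 1.34, 1.34, 1.34, 1.33]
```

```bash
python3 -c "
from bench import r, imaging, job, read_state
print(job.close_job())"
```

```text
the job is handed in; nothing more can be done
None
```

The pail hangs upright and still by its bail over both prongs, released with the arm well clear, and I handed the job in at about 23 s; no verdict was returned.

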